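# Hold a cuvette carrier to the reading station's fence and deck

### The arm

A 6-joint arm with a two-finger parallel gripper is mounted at the origin on the work surface. World frame = base frame: x ahead of the robot, y to its left, z up, the work surface at z = 0. Lengths are in m, angles in rad, forces in N, time in s.
With the tool pointing down it reaches from about 0.225 to 0.875 m from the base axis. Payload 3.4 kg.
Tool frame: the origin (TCP) lies between the finger pads; the fingertips stand 22 mm ahead of it and the grasp point (between the pads) lies 3 mm ahead of it; z points along the fingers, y is the line along which they close (so a half turn about z gives the same grasp; the last joint's range is limited). The gripper opens to 85 mm and grips with 20 to 120 N. Pads are 22 mm wide; open, the fingers measure 114 mm over their backs; the gripper's body (76 mm by 85 mm) begins 54 mm behind the grasp point. The pads swing forward as they close: fully open they stand 13 mm farther back than shut.
Start: joints at [-1.38, 0.276, 1.505, -0, 1.361, -0.121], TCP at [0.176, -0.547, 0.253] pointing down, gripper open.
Joint ranges: [-2.89, 2.89], [-0.75, 2.08], [0.22, 2.7], [-1.18, 4.32], [0.11, 2.71], [-2.7, 2.7]. Speed limits (rad/s): [2.57, 2.57, 3.14, 3.14, 3.14, 3.14].

### API

Orientations are given as a rotation vector (axis times angle).
In Python, from cell import * gives the robot as it stands. The module is installed in compiled form; this text tells all that it offers.
- The arm moves only by the shell command python3 -m crank 'ROWS' [FORCE]. ROWS is JSON, one flat list of numbers, 7 for each row, row after row: the shift along the tool's x, y, z as a fraction of full scale, then the turn, a rotation vector about the tool's x, y, z as a fraction of full scale, then the opening, from 0 (shut) to 1 (fully open). In form: [dx, dy, dz, rx, ry, rz, claw, dx, dy, dz, rx, ry, rz, claw, ...]. A call has 1 to 20 rows; each row shifts and turns the commanded pose from where the row before left it, along the tool's axes as they then stand; what a row does not reach is not made up. Full scale, the value 1, is 25 cm for a shift and 90 degrees for a turn. A row lasts 1/8 s, in which the tool goes at most 62.5 mm and 10.7 degrees, less where a joint would pass 70% of its speed; a pose out of reach is approached as far as the arm can. A call with a number of a shift or a turn outside -1 to 1 is refused whole. A call with a gripper value outside its range is refused whole. The fingers move at their own pace and stop on an object; FORCE is the grip in N (left out, the last holds). Time passes only in rows, so rows that do not move let the fingers close. It gives the time, the measured TCP pose, the force, the opening and the grip force at its end, in the units of the state.
- read_state(): the state, without advancing time (a new reading comes with each control period).
- get_image(name): name is "scene" or "top" or "wrist"; returns the picture (400x640x3 uint8, blue, green, red); there is no depth.
- camera_model(name): a dict with "fx", "fy", "cx", "cy" (pixels), "view" (4x4, takes a point from world to camera coordinates); the wrist camera has in their place "tool_from_camera" (4x4, takes a point from camera to tool coordinates, whose origin is the TCP and whose axes are the flange's). Camera axes: x right, y down, z forward; pixel columns grow to the right and rows downward; lengths in m; the calibration is good to about 2 mm. A picture is of the moment at which its call begins: read the wrist's pose just before it. camera_model takes no time and is no camera call.
- close_job(): hands the job in; it is judged then, once.
The state is a dict: "time": time; "joint_positions": joint angles; "qd": joint speeds; "effort": joint torques, N m; "tool_pos": TCP position; "eef_rot": TCP orientation; "contact_force": force on the tool from outside, world axes, zero at the start; "ft_torque": the same for the moment, N m; "width": finger opening in m; "grasp_force": force on a finger pad.
Only numpy, scipy, OpenCV 4.12 (cv2) and the standard library are available. Lean on these libraries where they do the work, as an engineer would, in place of code of your own. Each camera call takes 0.05 s, during which the arm holds its last target. There are 200 camera calls.

### The job

From the parts bin take the long cuvette carrier that has a grip fin, and set it upright on the deck of the reading station, lying along the fence with one end up to the stop block (touching it or a few millimetres off). Then press it with one steady diagonal push, flat down on the deck and square against the fence at once, with about 5 to 15 N each way, and finish still holding that push: do not let go or back off. Leave the other parts in the bin, and do not disturb the bottle, the jar or the tube rack.

Things in the scene. Friction and masses are not known exactly. Their poses are not given: they have to be found in the camera images.
- carrier_center (a point): Centre (27 mm above the underside) of the target: white plastic bar 96 mm long (its y), 24 mm wide (x), 22 mm high, round wells in its top, and mid-top an upright grip fin 12 mm thick (x), 30 mm long (y), rising 32 mm above the bar; 54 mm high overall, about 90 g, the same turned end for end. Starts upright on the bin's floor; the other parts there are of the same white plastic.
- corner (a point): Inner corner of the station: fence face, stop face and deck top (36 mm above the bench) meet here; z up. Fence face lies along this y axis, 20 mm to +y, 130 mm to -y, and looks to -x; 18 mm high, 12 mm thick. Stop block, on the +y side, looks to -y: 40 mm along -x, 16 mm high. Deck reaches 85 mm to -x, 137 mm to -y. Reader head: 18 to 52 mm behind the fence face, 30 mm above the deck. Fixed, rigid.
- carrier: The same target carrier, origin at the centre of its underside.
- fence: The station's polished steel fence bar, slippery (friction about 0.12), origin at the centre of its underside, on the deck.
- deck: The station's polished aluminium deck plate, slippery (friction about 0.12), 85 x 165 mm, 6 mm thick, origin at the centre of its underside.
- bin: Grey open parts bin, 220 (x) x 300 (y) mm outside, 42 mm high, walls and floor 5 mm; origin at the centre of its underside, on the bench. Fixed. It stands on one side of the bench and the station on the other.
- short_carrier: In the bin, to be left there: same section and same fin as the target, but the bar is only 56 mm long. Origin at the centre of its underside.
- plain_strip: In the bin, to be left there: bar of 96 x 24 x 22 mm without any fin. Origin at the centre of its underside.
- sleeve: In the bin, to be left there: upright tube sleeve, 34 mm across, 30 mm high. Origin at the centre of its underside.
- cap0: In the bin, to be left there: one of three small white tube caps, 22 mm across, 16 mm high, along the bin's middle. Origin at the centre of its underside.
- cap1: In the bin, to be left there: one of three small white tube caps, 22 mm across, 16 mm high, along the bin's middle. Origin at the centre of its underside.
- cap2: In the bin, to be left there: one of three small white tube caps, 22 mm across, 16 mm high, along the bin's middle. Origin at the centre of its underside.
- reagent_bottle: White bottle, 56 mm across, 100 mm high, standing on the bench; leave alone. Origin at the centre of its underside.
- jar: Amber jar, 60 mm across, 70 mm high, standing on the bench; leave alone. Origin at the centre of its underside.
- tube_rack: Grey rack, 140 x 26 mm, 92 mm high, with five yellow capped tubes, standing on the bench; leave alone. Origin at the centre of its underside.
Not all that is in view belongs to the job. What is shaped like the carrier but purple is not meant.

How it is judged:
On the way:
1. the finned long carrier is lifted clear of the bin (height (world z) of carrier above 0.06 m and contact force between carrier and bin below 0.01 N), for 0.2 s.
At the end, for the whole second after the job is handed in: The carrier stands upright on the deck (4 deg), parallel to the fence (3.4 deg), its side on the fence face, its end 0 to 12 mm from the stop, at rest, the fingers still pressing it with 2 to 25 N on the fence and 2 to 25 N on the deck; the other parts are still in the bin (x of carrier_center in the frame of corner between -0.016 and -0.008 m and y of carrier_center in the frame of corner between -0.06 and -0.044 m and z of carrier_center in the frame of corner between 0.023 and 0.031 m and angle between the y axis of carrier_center and the y axis of corner, either way round below 0.06 rad and angle between carrier_center's own z axis and vertical below 0.07 rad and contact force between carrier and fence between 2 and 25 N and contact force between carrier and deck between 2 and 25 N and contact force between the fingers and carrier above 3 N and linear speed of carrier below 0.01 m/s and horizontal distance between each of short_carrier, plain_strip, sleeve, cap0, cap1, cap2 and bin below 0.18 m and height (world z) of each of short_carrier, plain_strip, sleeve, cap0, cap1, cap2 below 0.04 m); the arm keeps its last pose, push and grip.
It fails at once if the bottle, the jar or the tube rack is pushed 30 mm or knocked over (distance of any of reagent_bottle, jar, tube_rack from where it was at the start of the episode above 0.03 m or angle between any of reagent_bottle, jar, tube_rack's own z axis and vertical above 0.5 rad).
It also fails if it takes over 45 s, if anything falls off the work surface, if the arm or the gripper's body presses on something with over 40 N, if the wrist force passes 120 N, or if a joint passes its speed limit or range.

## Working session

There is one attempt and no reset: what is moved stays moved. The work goes in short steps, Python scripts to look and compute and a shell command to move; the robot and the scene stay as the last step left them, time stands still between calls to the robot, and variables do not carry over. Pictures are saved under pics/ and viewed, at most 10 in all, crops included, and the job is handed in when it is done.

```bash
mkdir -p pics; python3 - <<'E'
from cell import *
import cv2
s=read_state();print({k:s[k] for k in s})
for n in("scene","top"):
    cv2.imwrite(f"pics/{n}0.png",get_image(n)); print(n,camera_model(n))
print(camera_model("wrist"))
E
```

```text
{'time': 0.0, 'joint_positions': array([-1.37995767e+00,  2.76636106e-01,  1.50612708e+00, -2.51345569e-06,
        1.36069739e+00, -1.20999758e-01]), 'qd': array([ 5.47553496e-04, -3.35719325e-04, -2.15517087e-05,  2.69761742e-03,
       -6.42048355e-04, -1.45008659e-03]), 'effort': array([-1.48771753e-03, -4.16775656e+01, -2.45804965e+01, -3.56933442e-04,
        1.09767247e-02, -1.25025664e-05]), 'tool_pos': array([ 0.17631756, -0.54679534,  0.25241864]), 'eef_rot': array([-3.10163845e+00, -4.87563271e-01,  1.06232502e-04]), 'contact_force': array([0.70542839, 0.6837155 , 0.37498871]), 'ft_torque': array([-0.0086238 , -0.00542311,  0.07471184]), 'grasp_force': 0.0, 'width': 0.085437854112621}
scene {'fx': 393.188120720911, 'fy': 393.188120720911, 'cx': 320.79492721835607, 'cy': 204.0130659489429, 'view': array([[-0.6882558 ,  0.72531895,  0.01470964,  0.30915473],
       [ 0.55016026,  0.53504979, -0.64112823, -0.33935971],
       [-0.47289284, -0.43316756, -0.76729279,  1.36844315],
       [ 0.        ,  0.        ,  0.        ,  1.        ]])}
top {'fx': 443.7248860832658, 'fy': 443.7248860832658, 'cx': 321.1888752779838, 'cy': 199.9807481682234, 'view': array([[ 0.01776303, -0.99984047, -0.00187134,  0.10769144],
       [-0.98604603, -0.01720806, -0.16558112,  0.53921   ],
       [ 0.1655225 ,  0.00478645, -0.9861944 ,  1.11221083],
       [ 0.        ,  0.        ,  0.        ,  1.        ]])}
{'fx': 277.99735071010423, 'fy': 277.99735071010423, 'cx': 322.6866708802724, 'cy': 199.5556779480001, 'tool_from_camera': array([[ 3.35252116e-04, -9.60129332e-01, -2.79555992e-01,
         7.16807334e-02],
       [ 9.99999530e-01,  5.76358385e-04, -7.80260984e-04,
         8.42245117e-04],
       [ 9.10275898e-04, -2.79555599e-01,  9.60129074e-01,
        -1.21141012e-01],
       [ 0.00000000e+00,  0.00000000e+00,  0.00000000e+00,
         1.00000000e+00]])}
```

View pics/top0.png

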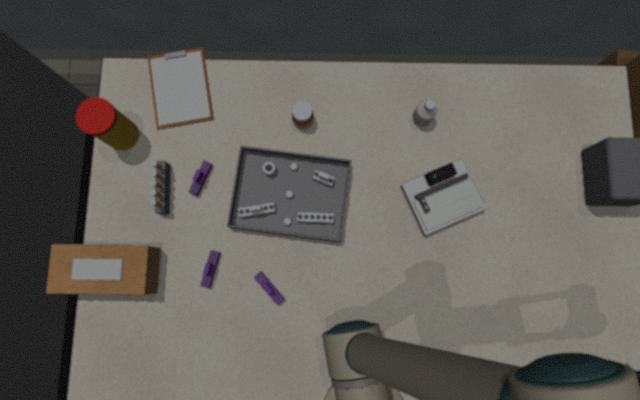

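View pics/scene0.png

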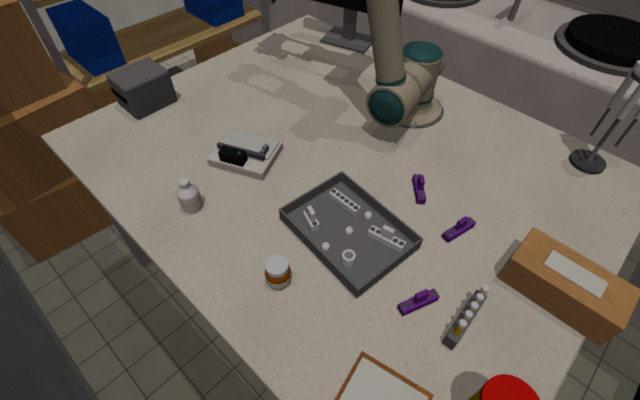

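```bash
python3 - <<'E'
import cv2,numpy as np
t=cv2.imread("pics/top0.png");s=cv2.imread("pics/scene0.png")
r=lambda im,w,h:cv2.resize(im,(w,h),interpolation=cv2.INTER_CUBIC)
a=r(t[145:245,225:355],390,300);b=r(s[170:295,275:425],400,300)
c=r(t[150:240,393:493],390,300);d=r(s[120:180,205:290],400,300)
cv2.imwrite("pics/crop.png",np.vstack([np.hstack([a,b]),np.hstack([c,d])]))
E
```

```text
(no output)
```

View pics/crop.png

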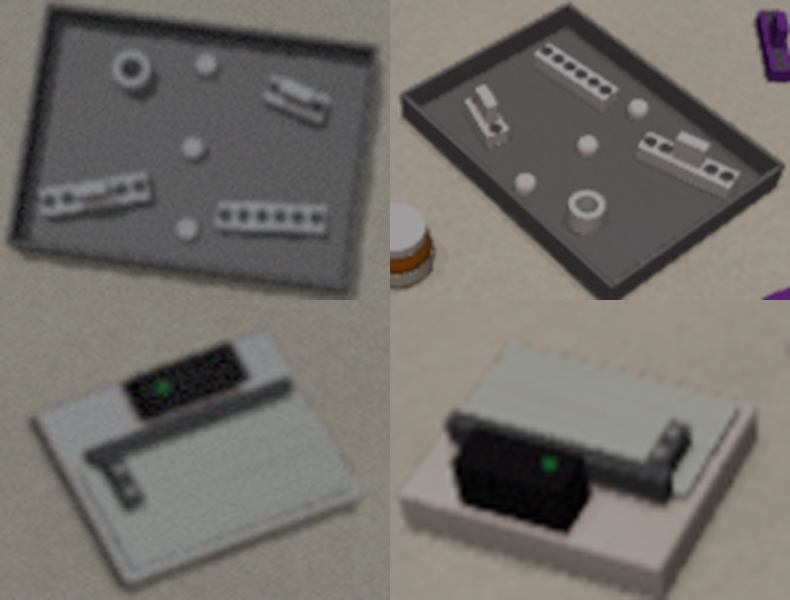

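Candidates in the top view: finned long bar (256,210), plain strip (316,217), short finned (324,178), and purple look-alikes (200,178), (210,269), (269,288). In the close crop, (256,210) is white and has two wells on each side of a central fin, so it is the target. In the top view the station's fence runs from (417,197) to (467,175), with the stop at its left end (424,205).

```bash
cat > h.py <<'E'
from cell import *
import cv2,numpy as np
from scipy.spatial.transform import Rotation as R
def ray(name,px,z,pose=None):
    m=camera_model(name)
    if name=="wrist":
        T=np.eye(4);T[:3,:3]=R.from_rotvec(pose[1]).as_matrix();T[:3,3]=pose[0];M=T@m["tool_from_camera"]
    else: M=np.linalg.inv(m["view"])
    d=M[:3,:3]@[(px[0]-m["cx"])/m["fx"],(px[1]-m["cy"])/m["fy"],1.]
    return M[:3,3]+d*(z-M[2,3])/d[2]
def look(f):
    s=read_state();p=(s["tool_pos"],s["eef_rot"]);im=get_image("wrist");cv2.imwrite(f,im);np.save(f[:-4]+".npy",np.array(p));return im,p
def togo(xyz,yaw):
    "remaining shift (tool axes, m) and turn about tool z (deg) to TCP xyz with tool x at yaw"
    s=read_state();r=R.from_rotvec(s["eef_rot"]);m=r.as_matrix()
    want=np.array([[np.cos(yaw),np.sin(yaw),0],[np.sin(yaw),-np.cos(yaw),0],[0,0,-1]]).T
    print("pos",s["tool_pos"].round(4),"tool shift/0.25",(m.T@(np.array(xyz)-s["tool_pos"])/.25).round(4),"turn/90deg",(np.degrees((r.inv()*R.from_matrix(want)).as_rotvec())/90).round(4))
E
python3 - <<'E'
from h import *
a,b=ray("top",(241,212.3),.027),ray("top",(271.7,207),.027);print("carrier",(a+b)/2,a-b,np.linalg.norm(a-b))
c=(a+b)/2;y=np.arctan2(*(a-b)[1::-1]);print(np.degrees(y))
f,g=ray("top",(416.6,197.4),.054),ray("top",(467.4,175.5),.054);print("fence",f,g,np.linalg.norm(f-g),np.degrees(np.arctan2(*(f-g)[1::-1])))
togo([c[0],c[1],.2],y)
E
```

```text
carrier [0.51139643 0.28793324 0.027     ] [-0.01554822  0.08047703  0.        ] 0.08196523771565682
100.93486286404725
fence [ 0.5468133  -0.12974557  0.054     ] [ 0.60717084 -0.26330202  0.054     ] 0.14656178439437198 114.31941581042885
pos [ 0.1763 -0.5468  0.2525] tool shift/0.25 [ 2.3    -2.7666  0.2152] turn/90deg [-8.00e-04 -9.00e-04 -9.23e-01]
```

```bash
python3 -m crank '[0,0,0,0,0,-0.1154,0.5, 0,0,0,0,0,-0.1154,0.5, 0,0,0,0,0,-0.1154,0.5, 0,0,0,0,0,-0.1154,0.5, 0,0,0,0,0,-0.1154,0.5, 0,0,0,0,0,-0.1154,0.5, 0,0,0,0,0,-0.1154,0.5, 0,0,0,0,0,-0.1154,0.5]'
python3 -m crank '[0.189,0.122,0,0,0,0,0.5, 0.189,0.122,0,0,0,0,0.5, 0.189,0.122,0,0,0,0,0.5, 0.189,0.122,0,0,0,0,0.5, 0.189,0.122,0,0,0,0,0.5, 0.189,0.122,0,0,0,0,0.5, 0.189,0.122,0,0,0,0,0.5, 0.189,0.122,0,0,0,0,0.5, 0.189,0.122,0,0,0,0,0.5, 0.189,0.122,0,0,0,0,0.5, 0.189,0.122,0,0,0,0,0.5, 0.189,0.122,0,0,0,0,0.5, 0.189,0.122,0.05,0,0,0,0.5, 0.189,0.122,0.05,0,0,0,0.5, 0.189,0.122,0.05,0,0,0,0.5, 0.189,0.122,0.05,0,0,0,0.5, 0,0,0,0,0,0,0.5, 0,0,0,0,0,0,0.5]' 
python3 - <<'E'
from h import *
look("pics/w1.png");togo([.5114,.2879,.2],np.radians(100.93))
s=read_state();print(s['width'],s['joint_positions'])
E
```

```text
time: 1.1
tool_pos: [0.1763, -0.547, 0.2528]
eef_rot: [-1.992, -2.429, -0.001]
contact_force: [-0.8, 1.1, -0.1]
width: 0.0432
grasp_force: 0.0
time: 3.35
tool_pos: [0.5112, 0.2872, 0.2026]
eef_rot: [-1.998, -2.424, 0.004]
contact_force: [-0.2, -0.6, 0.4]
width: 0.0428
grasp_force: 0.0
pos [0.5112 0.2867 0.2031] tool shift/0.25 [0.0045 0.0015 0.0125] turn/90deg [-0.0008  0.0006  0.0001]
0.04309849089468434 [ 3.92810518e-01  3.24719462e-01  1.56130300e+00 -6.49573261e-04
  1.25692622e+00  2.02104827e-01]
```

View pics/w1.png

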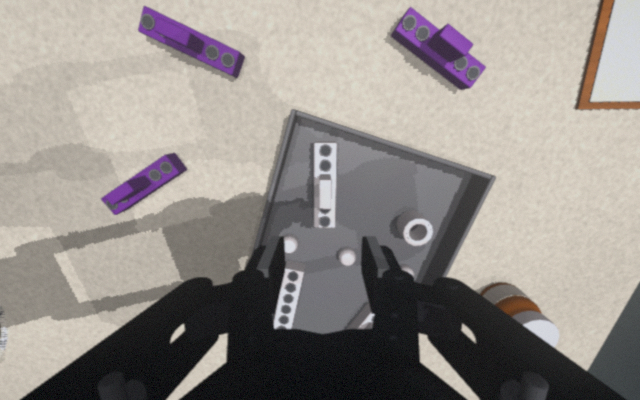

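The close view shows the target at about (324,185), with end wells at (324,149) and (324,220), well aligned with the tool. The fin top spans x 319–332 and y 178–210.

```bash
python3 - <<'E'
from h import *
p=np.load("pics/w1.npy");im=cv2.imread("pics/w1.png")
a,b=ray("wrist",(325.5,149.5),.027,p),ray("wrist",(324,220.5),.027,p)
print((a+b)/2,np.linalg.norm(a-b),np.degrees(np.arctan2(*(a-b)[1::-1])))
f=ray("wrist",(325.5,194),.059,p);print(f)
c=(a+b)/2;togo([*c[:2],.2],np.arctan2(*(a-b)[1::-1]))
r=im[120:240,285:365];cv2.imwrite("pics/c1.png",cv2.resize(r,None,fx=5,fy=5,interpolation=2))
E
```

```text
[0.5139195  0.28676961 0.027     ] 0.07987153512527426 99.9536973509241
[0.51452796 0.28679646 0.059     ]
pos [0.5112 0.2867 0.2031] tool shift/0.25 [-0.0018  0.0105  0.0124] turn/90deg [-0.0008  0.0006  0.0109]
```

View pics/c1.png

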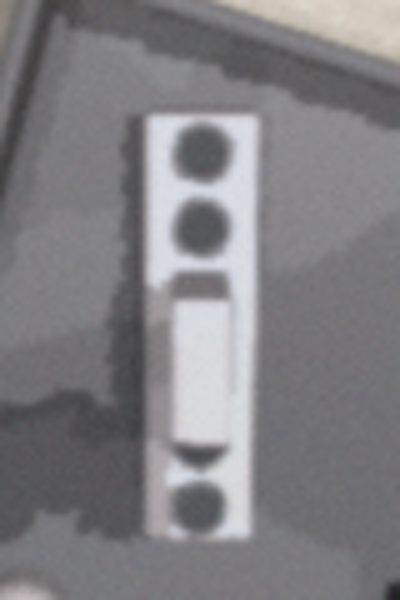

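```bash
python3 -m crank '[-0.002,0.0105,0,0,0,0.006,0.5, 0,0,0.15,0,0,0,0.5, 0,0,0.15,0,0,0,0.5, 0,0,0.15,0,0,0,0.5, 0,0,0.1,0,0,0,0.5, 0,0,0.053,0,0,0,0.5, 0,0,0,0,0,0,0.5, 0,0,0,0,0,0,0.5]' 
python3 -m crank '[0,0,0,0,0,0,0, 0,0,0,0,0,0,0, 0,0,0,0,0,0,0, 0,0,0,0,0,0,0, 0,0,0,0,0,0,0, 0,0,0,0,0,0,0]' 70
```

```text
time: 4.4
tool_pos: [0.5155, 0.2878, 0.0538]
eef_rot: [2.01, 2.412, 0.003]
contact_force: [-0.1, -0.2, 0.2]
width: 0.0426
grasp_force: 0.0
time: 5.15
tool_pos: [0.5148, 0.2878, 0.0531]
eef_rot: [2.01, 2.414, 0.001]
contact_force: [0.2, -0.0, 5.9]
width: 0.0111
grasp_force: 72.4
```

```bash
python3 -m crank '[0,0,-0.06,0,0,0,0, 0,0,-0.14,0,0,0,0, 0,0,-0.14,0,0,0,0, 0,0,-0.14,0,0,0,0, 0,0,-0.12,0,0,-0.0775,0, 0,0,0,0,0,-0.0775,0, 0,0,0,0,0,0,0, 0,0,0,0,0,0,0]'
python3 -m crank '[-0.092,-0.054,0,0,0,0,0, -0.185,-0.108,0,0,0,0,0, -0.185,-0.108,0,0,0,0,0, -0.185,-0.108,0,0,0,0,0, -0.185,-0.108,0,0,0,0,0, -0.185,-0.108,0,0,0,0,0, -0.185,-0.108,0,0,0,0,0, -0.185,-0.108,0,0,0,0,0, -0.185,-0.108,0,0,0,0,0, -0.185,-0.108,0,0,0,0,0, -0.092,-0.054,0,0,0,0,0, 0,0,0,0,0,0,0, 0,0,0,0,0,0,0]'
python3 - <<'E'
from h import *
look("pics/w2.png");togo([.46,-.244,.2],np.radians(114.3))
E
```

```text
time: 6.15
tool_pos: [0.5141, 0.2875, 0.2021]
eef_rot: [-1.705, -2.638, 0.002]
contact_force: [-0.3, 0.1, -1.4]
width: 0.0108
grasp_force: 71.4
time: 7.78
tool_pos: [0.4589, -0.2439, 0.202]
eef_rot: [-1.703, -2.638, -0.001]
contact_force: [-0.5, -0.5, -1.8]
width: 0.0108
grasp_force: 71.4
pos [ 0.4591 -0.2436  0.2022] tool shift/0.25 [-0.0029  0.0028  0.0088] turn/90deg [-0.0001 -0.0009  0.0008]
```

View pics/w2.png

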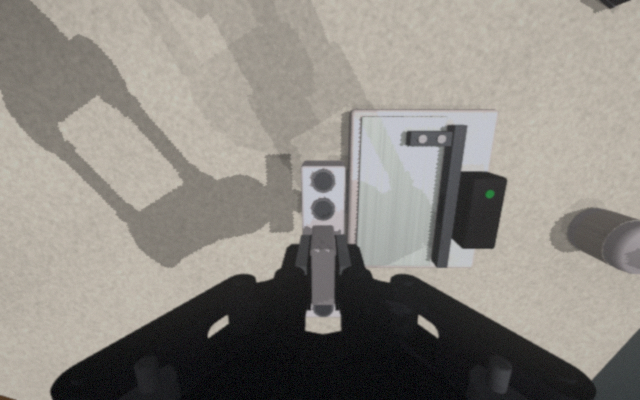

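The carrier is held straight, at (323,240). The station is to its right: fence (435–467, 125–267), stop (407–450, 131–147). I'll zoom in on the corner.

```bash
python3 - <<'E'
import cv2
im=cv2.imread("pics/w2.png")[110:280,395:475];cv2.imwrite("pics/c2.png",cv2.resize(im,None,fx=3.5,fy=3.5,interpolation=2))
im=cv2.imread("pics/w2.png")[155:335,290:360];cv2.imwrite("pics/c2b.png",im)
a=cv2.resize(cv2.imread("pics/w2.png")[110:280,395:475],None,fx=3.5,fy=3.5,interpolation=2);b=cv2.resize(im,None,fx=3.3,fy=3.3,interpolation=2)
b=cv2.copyMakeBorder(b[:595],0,max(0,595-b.shape[0]),0,0,0);import numpy as np;cv2.imwrite("pics/c2.png",np.hstack([a,b]))
E
```

```text
(no output)
```

View pics/c2.png

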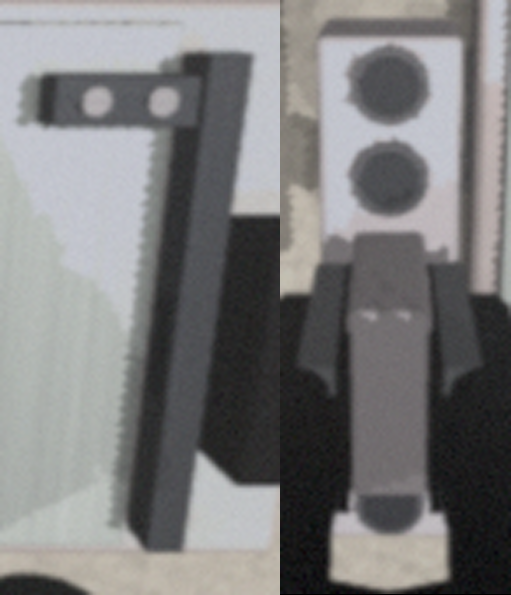

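```bash
python3 - <<'E'
from h import *
p=np.load("pics/w2.npy")
px=lambda u,v:(395+u/3.5,110+v/3.5)
a,b=ray("wrist",px(208,58),.054,p),ray("wrist",px(148,548),.054,p)
y=(a-b)/np.linalg.norm(a-b);yaw=np.arctan2(y[1],y[0]);x=np.array([y[1],-y[0],0]);print("fence len",np.linalg.norm(a-b),np.degrees(yaw))
a2,b2=ray("wrist",px(185,58),.036,p),ray("wrist",px(128,525),.036,p);d=a2-b2;print("foot yaw",np.degrees(np.arctan2(d[1],d[0])), x@(a2-b), x@(b2-b))
s1,s2=ray("wrist",px(50,122),.052,p),ray("wrist",px(190,127),.052,p);d=s2-s1;print("stop yaw",90+np.degrees(np.arctan2(d[1],d[0])))
s=(s1+s2)/2;c=b+y*(y@(s-b));c[2]=.036;print("corner",c,"fence end y",y@(a-c),y@(b-c))
e=ray("wrist",(323.6,166.5),.176,p);t=p[0];ty=np.array([np.cos(np.radians(114.3)),np.sin(np.radians(114.3)),0])
print("carrier front ahead of TCP",ty@(e-t),"side",np.array([ty[1],-ty[0],0])@(e-t))
g=c-.012*x-.053*y-.004*x;print("TCP over place, 4mm off fence",g);togo([*g[:2],.2],yaw)
E
```

```text
fence len 0.14679819214478432 114.61244943201267
foot yaw 114.26020562351957 0.0016823239383822047 0.000771407748084986
stop yaw 112.32661645312768
corner [ 0.55313622 -0.15100294  0.036     ] fence end y 0.017630487539429446 -0.12916770460535493
carrier front ahead of TCP 0.04581643363784592 side 0.0010117800656709516
TCP over place, 4mm off fence [ 0.56066324 -0.20585131  0.036     ]
pos [ 0.4591 -0.2436  0.2022] tool shift/0.25 [-0.0301  0.4326  0.0087] turn/90deg [-0.0001 -0.0009 -0.0026]
```

```bash
python3 -m crank '[-0.01,0.1,0,0,0,0,0, -0.01,0.12,0,0,0,0,0, -0.01,0.12,0,0,0,0,0, 0,0.085,0,0,0,0,0, 0,0,0.1,0,0,0,0, 0,0,0.14,0,0,0,0, 0,0,0.12,0,0,0,0, 0,0,0.07,0,0,0,0, 0,0,0.02,0,0,0,0, 0,0,0,0,0,0,0, 0,0,0,0,0,0,0]'
python3 - <<'E'
from h import *
look("pics/w3.png");togo([.56066,-.20585,.084],np.radians(114.5));print(read_state()["contact_force"])
E
```

```text
time: 9.2
tool_pos: [0.5598, -0.208, 0.0911]
eef_rot: [1.701, 2.639, 0.0]
contact_force: [-1.1, -0.3, -0.5]
width: 0.0107
grasp_force: 71.5
pos [ 0.5598 -0.208   0.0911] tool shift/0.25 [0.0065 0.0068 0.0285] turn/90deg [ 0.0008  0.001  -0.0015]
[ 0.22303021 -0.430771   -0.76173961]
```

View pics/w3.png

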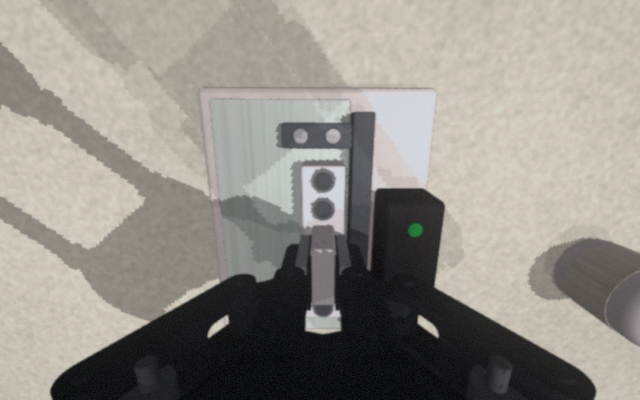

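The carrier is over the deck, parallel to the fence, with its end at row 165, about 9 mm short of the stop edge (row 147). Next I go down, bit by bit, to contact.

```bash
python3 -m crank '[0.012,0,0.01,0,0,0,0, 0,0,0.01,0,0,0,0, 0,0,0.004,0,0,0,0, 0,0,0,0,0,0,0, 0,0,0,0,0,0,0]'
python3 -m crank '[0,0,0.002,0,0,0,0, 0,0,0.002,0,0,0,0, 0,0,0,0,0,0,0, 0,0,0,0,0,0,0]'
```

```text
time: 9.88
tool_pos: [0.558, -0.2051, 0.0841]
eef_rot: [1.703, 2.64, -0.0]
contact_force: [-0.4, 0.2, -0.9]
width: 0.0106
grasp_force: 71.5
time: 10.38
tool_pos: [0.5581, -0.2052, 0.0841]
eef_rot: [1.702, 2.639, -0.0]
contact_force: [-1.1, 0.9, 7.0]
width: 0.0108
grasp_force: 72.7
```

```bash
python3 -m crank '[0,0.006,0,0,0,0,0, 0,0.006,0,0,0,0,0, 0,0,0,0,0,0,0, 0,0,0,0,0,0,0]'
python3 -m crank '[0,0.004,0,0,0,0,0, 0,0,0,0,0,0,0, 0,0,0,0,0,0,0]'
python3 -m crank '[0,0.002,0,0,0,0,0, 0,0,0,0,0,0,0, 0,0,0,0,0,0,0]'
```

```text
time: 10.88
tool_pos: [0.5612, -0.2044, 0.0841]
eef_rot: [1.701, 2.639, -0.0]
contact_force: [-1.2, 0.4, 4.3]
width: 0.011
grasp_force: 72.5
time: 11.25
tool_pos: [0.562, -0.204, 0.0841]
eef_rot: [1.702, 2.639, -0.001]
contact_force: [-1.2, -0.3, 5.0]
width: 0.0107
grasp_force: 72.5
time: 11.62
tool_pos: [0.5624, -0.2038, 0.0841]
eef_rot: [1.702, 2.639, -0.001]
contact_force: [-1.5, 0.4, 5.8]
width: 0.0108
grasp_force: 72.5
```

```bash
python3 -m crank '[0,0.004,0,0,0,0,0, 0,0,0,0,0,0,0, 0,0,0,0,0,0,0]'
python3 -m crank '[0,0.002,0,0,0,0,0, 0,0,0,0,0,0,0, 0,0,0,0,0,0,0]'
python3 -m crank '[0,0.002,0,0,0,0,0, 0,0,0,0,0,0,0, 0,0,0,0,0,0,0]'
```

```text
time: 12.0
tool_pos: [0.5626, -0.2037, 0.0841]
eef_rot: [1.702, 2.64, -0.003]
contact_force: [-3.0, -1.2, 6.3]
width: 0.0111
grasp_force: 72.6
time: 12.38
tool_pos: [0.5627, -0.2037, 0.0841]
eef_rot: [1.702, 2.64, -0.004]
contact_force: [-4.3, -2.1, 7.0]
width: 0.0107
grasp_force: 72.6
time: 12.75
tool_pos: [0.5627, -0.2036, 0.0841]
eef_rot: [-1.702, -2.64, 0.005]
contact_force: [-5.4, -2.8, 7.6]
width: 0.011
grasp_force: 72.7
```

```bash
python3 -m crank '[0,0.003,0.0005,0,0,0,0, 0,0.003,0,0,0,0,0, 0,0,0,0,0,0,0, 0,0,0,0,0,0,0, 0,0,0,0,0,0,0, 0,0,0,0,0,0,0]'
python3 - <<'E'
from h import *
im,p=look("pics/w4.png");s=read_state();print(s["contact_force"],s["ft_torque"],np.linalg.norm(s["qd"]))
x=np.array([np.sin(np.radians(114.5)),-np.cos(np.radians(114.5)),0]);print("push",-x@s["contact_force"]); print("tilt deg",np.degrees(np.arccos(-R.from_rotvec(p[1]).as_matrix()[2,2])))
cv2.imwrite("pics/c4.png",cv2.resize(im[100:360,190:450],None,fx=2.25,fy=2.25,interpolation=2))
E
```

```text
time: 13.5
tool_pos: [0.5629, -0.2036, 0.0841]
eef_rot: [-1.701, -2.639, 0.008]
contact_force: [-7.4, -4.5, 10.0]
width: 0.0111
grasp_force: 73.1
[-7.45792728 -4.76489737  9.42044816] [-0.5993557   1.29877753 -0.20817999] 0.0022551365442602684
push 8.762395725140346
tilt deg 0.3036440608897014
```

View pics/c4.png

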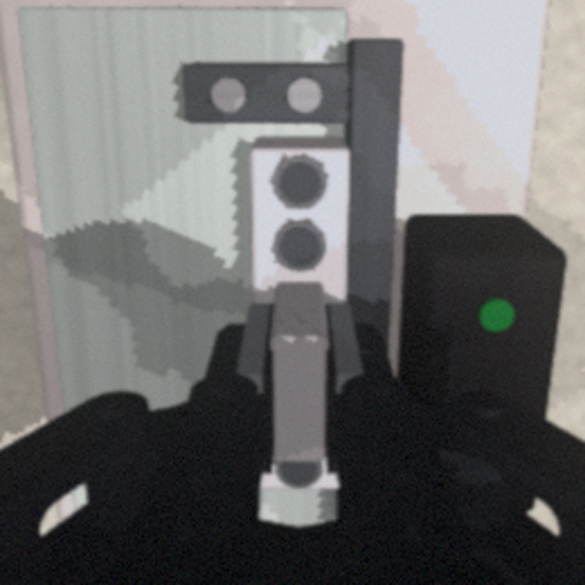

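```bash
python3 - <<'E'
from h import *
p=np.load("pics/w4.npy");f=lambda u,v:(190+u/2.25,100+v/2.25)
y=np.array([np.cos(np.radians(114.5)),np.sin(np.radians(114.5)),0]);x=np.array([y[1],-y[0],0])
s=ray("wrist",f(300,122),.052,p);e=ray("wrist",f(300,148),.058,p);e2=ray("wrist",f(300,139),.036,p)
l=ray("wrist",f(252,148),.058,p);l2=ray("wrist",f(256,290),.058,p);d=l-l2
print("gap",y@(s-e),y@(s-e2),"est from TCP",y@(p[0]-[.5531,-.151,0])+.047)
E
```

```text
gap 0.005382545259493173 0.006547906645019808 est from TCP -0.004880049072127392
```

```bash
python3 -c "
from cell import *
print(read_state()['contact_force']);print(close_job())"
```

```text
[-7.45792728 -4.76489737  9.42044816]
the job is handed in; nothing more can be done
None
```

The long finned carrier is upright on the deck along the fence, about 5–6 mm from the stop, and the arm is still holding it with about 9 N against the fence and 9 N down. I handed the job in at about 13.6 s on the robot's clock; no verdict came back.

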